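# Index a rotary table to its next notch

### The arm

A 7-joint arm with a two-finger parallel gripper is mounted at the origin on a cart in front of the work surface, level with it; the furniture and walls round the work are solid. World frame = base frame: x ahead of the robot, y to its left, z up, the work surface at z = 0. Lengths are in m, angles in rad, forces in N, time in s.
With the tool pointing down it reaches from about 0.4 to 0.85 m from the base axis. Payload 10.4 kg.
Tool frame: the origin (TCP) lies midway between the tips of the shut fingers; the grasp point (between the pads) lies 19 mm behind it; z points along the fingers, y is the direction in which the jaws open and shut (so a half turn about z gives the same grasp; the last joint's range is limited). The gripper opens to 85 mm and grips with 20 to 120 N. Pads are 22 mm wide; open, the fingers measure 114 mm over their backs; the gripper's body (76 mm by 85 mm) begins 54 mm behind the grasp point. The pads swing forward as they close: fully open they stand 13 mm farther back than shut.
Start: joints at [1.321, 0.332, -0.065, 1.46, 0.022, 1.35, -0.088], TCP at [0.141, -0.609, 0.196] pointing down, gripper open.
Joint ranges: [-2.6, 2.6], [-0.5, 2.12], [-1.47, 1.34], [0.16, 2.42], [-1.27, 4.41], [0.06, 2.06], [-2.6, 2.6]. Speed limits (rad/s): [2.22, 2.22, 2.79, 2.79, 3.14, 3.14, 3.14].

### API

Orientations are given as a rotation vector (axis times angle).
In Python, from rig import state, capture, get_calibration, sign_off, cut_out, tip_of gives the robot as it stands.
- The arm moves only by the tool send_rows, never from a script. Its argument "plan" is a list of rows, each a list of 4 numbers: the shift along the tool's x, y, z in m, then the turn about the tool's z in degrees. A call has 1 to 8 rows; each row shifts and turns the commanded pose from where the row before left it, along the tool's axes as they then stand; what a row does not reach is not made up. A row lasts 1/8 s, in which the tool goes at most 62.5 mm and 10.7 degrees, less where a joint would pass 70% of its speed; a pose out of reach is approached as far as the arm can. A call is refused whole if a number of a shift passes 0.0625 or a number of a turn 10.7, either way. A call with a gripper value outside its range is refused whole. "fingers" is the finger opening in m, from 0 to 0.0854, set as the call begins (left out, the last holds). The fingers move at their own pace and stop on an object; the grip force is fixed at half the most. Time passes only in rows, so rows that do not move let the fingers close. It gives the time, the measured TCP pose, the force and the opening at its end, in the units of the state.
- state(): the state, without advancing time (a new reading comes with each control period).
- capture(name): name is "scene" or "top" or "wrist"; returns (picture, depth): 384x512x3 uint8, red, green, blue; 384x512 float32, m along the optical axis (not along the pixel's ray), 0 where there is no reading.
- get_calibration(name): a dict with "intrinsics" (3x3 intrinsics, pixels), "k1" (the pictures are not rectified: a ray, as slopes to the right and down, at radius r is drawn at 1 + k1 r^2 times it, then the intrinsics apply), "view" (4x4, takes a point from world to camera coordinates). Camera axes: x right, y down, z forward; pixel columns grow to the right and rows downward; lengths in m; the calibration is good to about 2 mm. A picture is of the moment at which its call begins: read the wrist's pose just before it. get_calibration takes no time and is no camera call; for the wrist camera it gives the pose at the moment of the call.
- sign_off(): hands the job in, once; it reports no verdict.
Trained networks look in the newest picture that a camera, given by its name, has taken for a name from the list of things; names that differ only in an ending like _2 or _b are one class to them, and where a whole thing is asked for, a point or a joint stands for the part that bears it (a point fixed in the world has none). Each returns a list of dicts, best first, with "p" (0 to 1); they miss things now and then, are a little off and sometimes report something else, mostly with a low value. They report only what shows in the picture. A call takes as long as a camera call. They do not tell look-alikes from the thing itself.
- cut_out(camera, query): "pixels" (384x512 bool, what is visible of it).
- tip_of(camera, query): "centre" ([x, y, z] in m, in the coordinates of the camera as it stood for that picture, good to about 4 mm: a listed point, or the origin of a listed thing).
The state is a dict: "t": time; "joint_pos": joint angles; "qvel": joint speeds; "effort": joint torques, N m; "tcp_pos": TCP position; "tool_rot": TCP orientation; "ft_force": force on the tool from outside, world axes, zero at the start; "torque": the same for the moment, N m; "finger_gap": opening from 0.0 (shut) to 1.0 (fully open).
Only numpy, scipy, OpenCV 4.12 (cv2) and the standard library are available. Lean on these libraries where they do the work, as an engineer would, in place of code of your own. Each camera call takes 0.05 s, during which the arm holds its last target. There are 200 camera calls.

### The job

Index the small rotary table by one notch: with a fingertip press the black spring plunger on its arm down, keep it down while you swing the arm out of its notch towards the neighbouring notch that the green disc marks (not the white one), and let the plunger spring fully up so that its pin locks there. Only push with the fingers, grip nothing; the round test blocks riding on the table stay in their nests and the other things on the bench stay where they are. Finish with the hand clear of everything.

Things in the scene. Friction and masses are not known exactly. Their poses are not given: they have to be found in the camera images.
- index_base: Fixed base of the rotary table: blue round foot 244 mm across, 12 mm thick, pedestal, and a steel index ring (180 mm across, 40 to 50 mm above the bench) with 8 open notches in its outer edge, 45 degrees apart, 13 mm wide. Origin: on the turning axis at bench level, z up. Position and yaw vary; at the start the arm points along its -x axis.
- turntable (a joint): Angle of the steel table (156 mm across, carries the arm) in rad: about 0 at the start, grows counter-clockwise seen from above. Notches lie at multiples of pi/4; the marked one is at +0.785 or -0.785. Slight friction (1 N at the plunger, plus 1 N while the pin rubs on the ring), no coasting. Locked with 0.03 rad of play either way while the pin is in a notch.
- plunger (a joint): Downward travel of the spring plunger in m: 0 fully up (pin locked), 0.014 fully down; spring 1.5 N at the top, 5 N at the bottom. The pin (8 mm thick, rounded top) is clear of its notch from 0.009 on. Let go between notches, the plunger stays at about 0.009, its pin riding under the ring, and springs up to 0 by itself when pushed on to a notch.
- plunger_cap (a point): Centre of the top of the plunger's black cap (32 mm across) on the arm, 100 mm from the turning axis; 88 mm above the bench when up, 74 when down. On both sides, 30 mm away along the turning direction, a steel guard hoop fixed to the arm (8 mm bar, 32 mm long radially, top 102 mm above the bench) leaves a 52 mm gap for closed fingertips. Push the arm round by a hoop or by friction on the cap.
- red_mark (a point): Red index mark on the arm, reckoned on the arm's centre line 112 mm from the turning axis and 62 mm above the bench. When the pin is in the notch beside a disc, this point stands straight above that disc.
- table_center (a point): Centre of the table's top face, on the turning axis, 62 mm above the bench.
- green_disc: Green disc, 19 mm across, 3 mm thick, fixed on the blue foot 112 mm from the turning axis, beside the notch to go to: the first one to the left or to the right of the arm. Origin: centre of its underside.
- white_disc: White disc of the same size, fixed beside the neighbouring notch on the other side, where the table must not be left.
- block_a: Round steel test block, 48 mm across, 9 mm high, lying loose on the table between three brass dowels (6 mm high), 52 mm from the axis; it rides along, leave it there. Origin: centre of its underside.
- block_b: Round steel test block, 48 mm across, 9 mm high, lying loose on the table between three brass dowels (6 mm high), 52 mm from the axis; it rides along, leave it there. Origin: centre of its underside.
- block_c: Round steel test block, 48 mm across, 9 mm high, lying loose on the table between three brass dowels (6 mm high), 52 mm from the axis; it rides along, leave it there. Origin: centre of its underside.
- v_block_2: Steel V-block, 38 x 40 mm, 35 mm high, loose on the bench; leave it alone. Origin: centre of its underside.
- grease_tin: Green and silver tin, 67 mm across, 29 mm high, loose on the bench; leave it alone. Origin: centre of its underside.
- brush: Brush with red handle, 167 mm long, lying flat, loose on the bench; leave it alone. Origin: centre of its underside.
- ref_block_2: Round steel block, 56 mm across, 16 mm high, loose on the bench; leave it alone. Origin: centre of its underside.
- hex_key_1: Black hex key, 77 mm long, lying flat, loose on the bench; leave it alone. Origin: centre of its underside.
Things that resemble listed ones, but are neither listed nor needed, are in the scene too. Leave any blue look-alike of the block_b alone. What is shaped like the block_c but purple is not meant.

How it is judged:
On the way, in this order (a step that is already met when the one before it is completed fails the run):
1. the plunger is pressed until its pin is out of the notch (value of joint plunger above 0.008 m), for 0.1 s.
2. the table is turned more than half way to the green disc with the pin out (horizontal distance between red_mark and green_disc below 0.04 m and value of joint plunger above 0.005 m), for 0.05 s.
At the end, for the whole second after the job is handed in: The arm's red mark stands above the green disc (within 9 mm), the plunger is fully up (within 2 mm), so its pin is locked in that notch, the table is at rest and all three test blocks lie flat in their nests between the dowels (horizontal distance between red_mark and green_disc below 0.009 m and value of joint plunger below 0.002 m and velocity of joint turntable between -0.05 and 0.05 rad/s and horizontal distance between block_a and table_center between 0.042 and 0.062 m and height (world z) of each of block_a, block_b, block_c below 0.068 m and angle between each of block_a, block_b, block_c's own z axis and vertical below 0.12 rad and horizontal distance between block_b and table_center between 0.042 and 0.062 m and horizontal distance between block_c and table_center between 0.042 and 0.062 m); the robot touches nothing.
It fails at once if a test block is lifted off the table (height (world z) of any of block_a, block_b, block_c above 0.071 m).
It fails at once if another thing on the bench is moved by more than 20 mm (distance of any of v_block_2, grease_tin, brush, ref_block_2, hex_key_1 from where it was at the start of the episode above 0.02 m).
It also fails if it takes over 45 s, if anything falls off the work surface, if the arm or the gripper's body presses on something with over 40 N, if the wrist force passes 120 N, or if a joint passes its speed limit or range.

## Working session

There is one attempt and no reset: what is moved stays moved. The work goes in short steps, Python scripts to look and compute and a tool call to move; the robot and the scene stay as the last step left them, time stands still between calls to the robot, and variables do not carry over. Pictures are saved under pics/ and viewed, about 8 in all and at most 12, crops included, and the job is handed in when it is done.

Besides the shell and the picture viewer there is one more tool, called after "Call:" in YAML: its name, and indented under it one key for each argument. send_rows: Moves the arm, as the interface text tells. Its arguments: {"type":"object","properties":{"plan":{"type":"array","items":{"type":"array","items":{"type":"number"}}},"fingers":{"type":"number"}},"required":["plan"]}

```bash
mkdir -p pics; cat > h.py <<'E'
import numpy as np, cv2
from rig import *
def w(cam,c):
    V=np.array(get_calibration(cam)["view"]); return (np.linalg.inv(V)@np.r_[c,1])[:3]
def proj(cam,P):
    C=get_calibration(cam);p=np.array(C["view"])@np.r_[P,1];s=p[:2]/p[2];s=s*(1+C["k1"]*(s@s));K=np.array(C["intrinsics"]);return K[:2,:2]@s+K[:2,2]
E
python3 - <<'E'
from h import *
ims=[]
for c in("top","scene"):
    im,d=capture(c);cv2.imwrite(f"pics/{c}0.png",im[:,:,::-1])
    for q in("plunger_cap","red_mark","table_center","green_disc","white_disc"):
        for r in tip_of(c,q)[:2]:
            P=w(c,r["centre"]);print(c,q,round(r["p"],2),P.round(4),proj(c,P).round())
s=state();print(s["t"],s["tcp_pos"],s["tool_rot"],s["finger_gap"],s["ft_force"])
E
```

```text
top plunger_cap 0.4 [0.4839 0.1387 0.0885] [235. 249.]
top red_mark 0.59 [0.4718 0.1438 0.0621] [234. 255.]
top table_center 0.67 [0.5753 0.101  0.0623] [249. 218.]
top table_center 0.62 [ 0.623  -0.125  -0.0007] [325. 206.]
top green_disc 0.58 [0.466  0.0541 0.0169] [266. 258.]
top white_disc 0.6 [0.5283 0.2035 0.0106] [214. 237.]
top white_disc 0.29 [0.5249 0.389  0.0025] [151. 238.]
scene plunger_cap 0.44 [0.5743 0.1028 0.0615] [244. 212.]
scene plunger_cap 0.41 [0.4849 0.1347 0.0874] [208. 219.]
scene red_mark 0.87 [0.4692 0.1385 0.0607] [203. 229.]
scene table_center 0.94 [0.5727 0.101  0.0607] [245. 213.]
scene green_disc 0.55 [0.4733 0.0565 0.0135] [229. 258.]
scene green_disc 0.16 [0.5971 0.0569 0.0588] [264. 217.]
scene white_disc 0.36 [0.4683 0.1388 0.0637] [202. 228.]
0.6 [ 0.14057065 -0.60903605  0.19557391] [3.12124424e+00 3.55503307e-01 8.01256931e-05] 1.0021020256243702 [ 0.41767171 -0.83568713 -0.13151873]
```

```bash
python3 - <<'E'
import cv2,numpy as np
a=cv2.imread("pics/top0.png");b=cv2.imread("pics/scene0.png")
A=cv2.resize(a[160:320,130:400],(800,474),interpolation=cv2.INTER_CUBIC)
cv2.imwrite("pics/topc.png",A)
cv2.imwrite("pics/scene_b.png",cv2.resize(b,(800,600)))
E
```

```text
(no output)
```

View pics/topc.png

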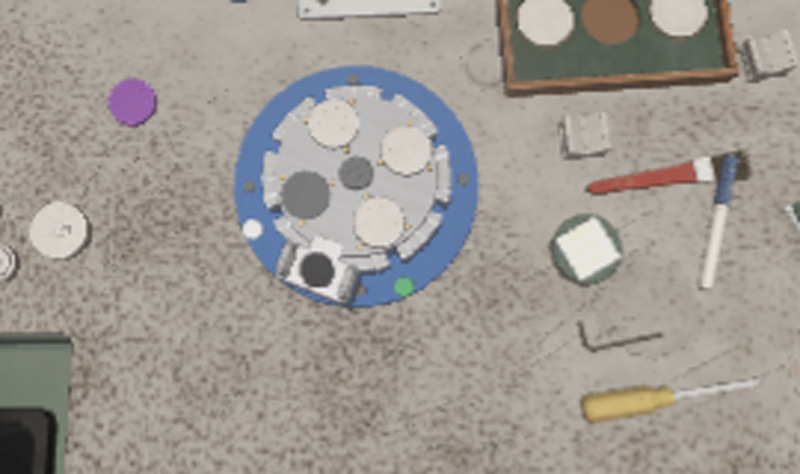

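View pics/scene_b.png

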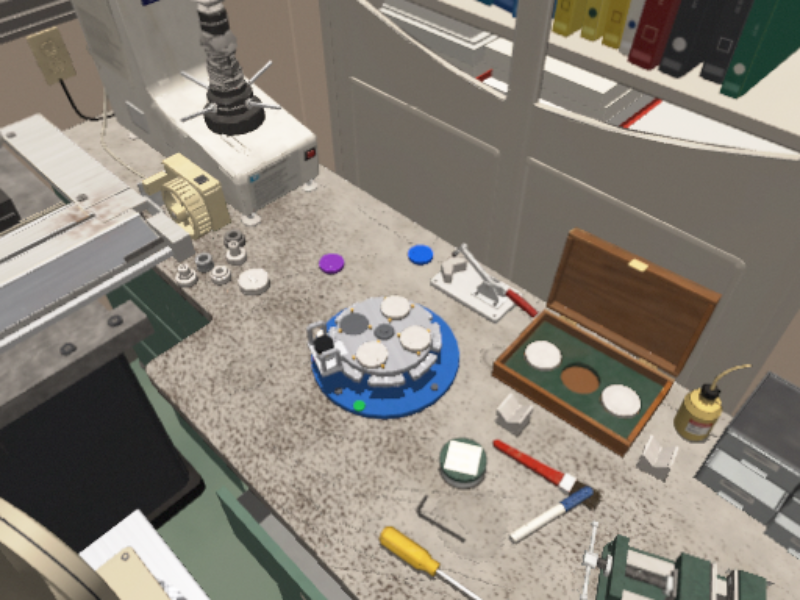

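Arm cap is at crop px (317,270), the green disc at (404,287) and the white one at (252,229). Green lies counter-clockwise from the arm, so the target is +45°. Next I refine the geometry with colour masks.

```bash
cat >> h.py <<'E'
def rays(cam,uv):
    C=get_calibration(cam);K=np.array(C["intrinsics"]);V=np.array(C["view"])
    s=cv2.undistortPoints(np.float64(uv).reshape(-1,1,2),K,np.array([C["k1"],0,0,0,0.])).reshape(-1,2)
    d=np.c_[s,np.ones(len(s))]@V[:3,:3]; o=-V[:3,:3].T@V[:3,3]; return o,d
def onz(cam,uv,z):
    o,d=rays(cam,uv); return o+d*((z-o[2])/d[:,2])[:,None]
def comp(m,near):
    n,l,s,c=cv2.connectedComponentsWithStats(m.astype(np.uint8))
    i=1+np.argmin([np.hypot(*(c[k]-near))+(1e3 if s[k,4]<15 else 0) for k in range(1,n)]); return l==i,c[i],s[i,4]
def look(cam,c,g,cap,wh):
    im,_=capture(cam);hsv=cv2.cvtColor(im,cv2.COLOR_RGB2HSV);H,S,Vv=hsv[...,0],hsv[...,1],hsv[...,2]
    m,q,a=comp((H>45)&(H<85)&(S>90),proj(cam,g));G=onz(cam,[q],.015)[0]
    m2,q2,a2=comp((Vv<70),proj(cam,cap));P=onz(cam,[q2],cap[2])[0]
    b=(H>100)&(H<118)&(S>120);b,_,ab=comp(b,proj(cam,c))
    cn=max(cv2.findContours(b.astype(np.uint8),cv2.RETR_EXTERNAL,cv2.CHAIN_APPROX_NONE)[0],key=len).reshape(-1,2)
    B=onz(cam,cn,.012)[:,:2];r=np.hypot(*(B-c[:2]).T);B=B[(r>.112)&(r<.132)]
    from scipy.optimize import least_squares
    f=least_squares(lambda x:np.hypot(*(B-x).T)-.122,c[:2],loss="soft_l1",f_scale=.001)
    return dict(G=G,ga=a,cap=P,ca=a2,C=f.x,n=len(B),rms=np.sqrt(np.mean(f.fun**2)))
E
python3 - <<'E'
from h import *
for c in("top","scene"):
    r=look(c,np.array([.574,.101,.0]),[.468,.054,.015],np.array([.484,.137,.088]),0)
    print(c,r)
    for n in("G","cap"):
        v=r[n][:2]-r["C"];print(n,np.hypot(*v),np.degrees(np.arctan2(v[1],v[0]))%360)
E
```

```text
top {'G': array([0.47165506, 0.05393726, 0.015     ]), 'ga': np.int32(29), 'cap': array([0.25690092, 0.04350788, 0.088     ]), 'ca': np.int32(76), 'C': array([0.574, 0.101]), 'n': 0, 'rms': np.float64(nan)}
G 0.11264718560856028 204.6950652765171
cap 0.32226878048362223 190.27646357718803
scene {'G': array([0.4721316 , 0.05340254, 0.015     ]), 'ga': np.int32(42), 'cap': array([0.48018907, 0.1343951 , 0.088     ]), 'ca': np.int32(100), 'C': array([0.57211017, 0.09774929]), 'n': 169, 'rms': np.float64(0.002407059264880826)}
G 0.10937252161354091 203.92028211022387
cap 0.09895657762903497 158.26451492520337
  return _methods._mean(a, axis=axis, dtype=dtype,
  ret = ret.dtype.type(ret / rcount)
```

Call:
send_rows:
  plan:
    - [0, 0, -0.06, 0]
    - [0, 0, -0.06, 0]
  fingers: 0

```text
t: 0.95
tcp_pos: [0.1404, -0.6085, 0.3167]
tool_rot: [-3.12, -0.355, 0.0]
ft_force: [0.3, -1.5, -0.2]
finger_gap: 0.603
```

Call:
send_rows:
  plan:
    - [0.045, -0.023, 0, 0]
    - [0.045, -0.023, 0, 0]
    - [0.045, -0.023, 0, 0]
    - [0.045, -0.023, 0, 0]
    - [0.045, -0.023, 0, 0]
    - [0.045, -0.023, 0, 0]
    - [0.045, -0.023, 0, 0]
    - [0.045, -0.023, 0, 0]
  fingers: 0

```text
t: 1.95
tcp_pos: [0.451, -0.3477, 0.3158]
tool_rot: [3.121, 0.355, 0.0]
ft_force: [1.3, -0.9, -0.0]
finger_gap: 0.003
```

Call:
send_rows:
  plan:
    - [0.011, -0.046, 0, 0]
    - [0.011, -0.046, 0, 0]
    - [0.011, -0.046, 0, 0]
    - [0.011, -0.046, 0, 0]
    - [0.011, -0.046, 0, 0]
    - [0.011, -0.046, 0, 0]
    - [0.011, -0.046, 0, 0]
    - [0.011, -0.046, 0, 0]

```text
t: 2.95
tcp_pos: [0.4527, 0.0311, 0.3157]
tool_rot: [3.121, 0.355, 0.001]
ft_force: [0.7, 0.4, 0.2]
finger_gap: -0.005
```

Call:
send_rows:
  plan:
    - [0, 0, 0, -9.2]
    - [0, 0, 0, -9.2]
    - [0, 0, 0, -9.2]
    - [0, 0, 0, -9.2]
    - [0, 0, 0, -9.2]
    - [0, 0, 0, -9.2]

```text
t: 3.7
tcp_pos: [0.4529, 0.0296, 0.3156]
tool_rot: [2.596, 1.768, 0.0]
ft_force: [0.0, 0.1, 0.1]
finger_gap: 0.001
```

```bash
python3 - <<'E'
from h import *
s=state();print(s["tcp_pos"],s["tool_rot"],np.round(s["joint_pos"],2))
im,d=capture("wrist");cv2.imwrite("pics/w1.png",im[:,:,::-1])
for q in("plunger_cap","red_mark","table_center","green_disc","white_disc"):
    for r in tip_of("wrist",q)[:2]:
        P=w("wrist",r["centre"]);print(q,round(r["p"],2),P.round(4),proj("wrist",P).round())
E
```

```text
[0.45292444 0.02960485 0.31562344] [2.59648524e+00 1.76781183e+00 1.57007188e-04] [ 0.51 -0.07 -0.63  1.65 -0.04  1.55 -0.49]
plunger_cap 0.92 [0.4791 0.1294 0.0882] [249.  85.]
red_mark 0.72 [0.479  0.1345 0.0894] [247.  82.]
red_mark 0.7 [0.4697 0.138  0.0632] [241.  84.]
table_center 0.59 [0.5738 0.0977 0.0627] [321.  83.]
green_disc 0.67 [0.6238 0.1153 0.065 ] [352.  56.]
green_disc 0.5 [0.4741 0.054  0.0153] [265. 137.]
```

View pics/w1.png

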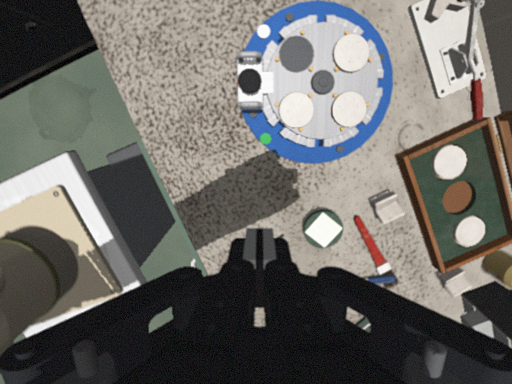

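Wrist view: cap at (249,82), green disc at (266,139), white disc at (264,31), and hoops above and below the cap. The image's horizontal lies along tool y, roughly radial.

```bash
python3 - <<'E'
from h import *
r=look("wrist",np.array([.573,.099,.0]),[.473,.054,.015],np.array([.480,.132,.088]),0);print(r)
for n in("G","cap"):
    v=r[n][:2]-r["C"];print(n,np.hypot(*v),np.degrees(np.arctan2(v[1],v[0]))%360)
E
```

```text
{'G': array([0.47300906, 0.05224698, 0.015     ]), 'ga': np.int32(102), 'cap': array([0.48138018, 0.13441304, 0.088     ]), 'ca': np.int32(404), 'C': array([0.57259576, 0.09924516]), 'n': 402, 'rms': np.float64(0.0031833193484042837)}
G 0.11011966191138277 205.2641385822904
cap 0.09776022285586312 158.9160117372868
```

Call:
send_rows:
  plan:
    - [0.0255, -0.0033, 0, 0]
    - [0.0255, -0.0033, 0, 0]
    - [0.0255, -0.0033, 0, 0]
    - [0.0255, -0.0033, 0, 0]
    - [0, 0, 0.045, 0]
    - [0, 0, 0.045, 0]
    - [0, 0, 0.045, 0]
    - [0, 0, 0.045, 0]

```text
t: 5.05
tcp_pos: [0.4786, 0.129, 0.1342]
tool_rot: [2.603, 1.758, 0.001]
ft_force: [0.6, -0.3, -0.3]
finger_gap: 0.001
```

```bash
python3 - <<'E'
from h import *
s=state();print(s["tcp_pos"],s["tool_rot"],s["ft_force"])
im,d=capture("wrist");i2,_=capture("scene");p=proj("scene",[.5,.11,.07]).astype(int)
c=cv2.resize(i2[p[1]-48:p[1]+48,p[0]-64:p[0]+64],(512,384),interpolation=2)
cv2.imwrite("pics/w2.png",cv2.resize(np.vstack([im,c]),(460,600 + 90))[:600*2,:,::-1] if 0 else cv2.resize(np.hstack([im,c]),(800,300))[:,:,::-1])
E
```

```text
[0.47860133 0.12903879 0.1341961 ] [2.60288835e+00 1.75847124e+00 5.27136541e-04] [ 0.63389552 -0.27733837 -0.29632223]
```

View pics/w2.png

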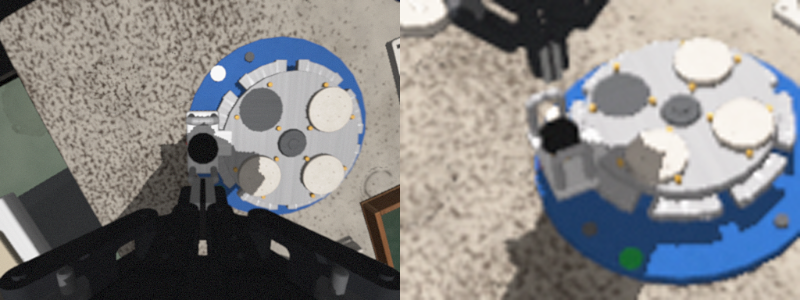

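Right half: scene crop with the fingers above the cap between the hoops. Left half: cap at (203,147) ahead of the fingertips, which stand clear of both hoops. Descending.

Call:
send_rows:
  plan:
    - [0, 0, 0.02, 0]
    - [0, 0, 0.01, 0]
    - [0, 0, 0.005, 0]
    - [0, 0, 0.005, 0]
    - [0, 0, 0, 0]

```text
t: 5.78
tcp_pos: [0.4787, 0.1292, 0.0956]
tool_rot: [2.601, 1.761, 0.0]
ft_force: [-0.5, 0.8, 0.2]
finger_gap: 0.0
```

Call:
send_rows:
  plan:
    - [0, 0, 0.006, 0]
    - [0, 0, 0.006, 0]
    - [0, 0, 0.005, 0]
    - [0, 0, 0, 0]

```text
t: 6.28
tcp_pos: [0.4783, 0.1291, 0.078]
tool_rot: [-2.601, -1.761, 0.001]
ft_force: [0.2, -1.1, 0.7]
finger_gap: 0.0
```

Call:
send_rows:
  plan:
    - [0, 0, 0.002, 0]
    - [0, 0, 0.001, 0]
    - [0, 0, 0, 0]

```text
t: 6.65
tcp_pos: [0.4786, 0.1292, 0.0755]
tool_rot: [2.601, 1.761, -0.0]
ft_force: [-0.3, -0.2, -0.1]
finger_gap: -0.001
```

```bash
python3 - <<'E'
from h import *
i2,_=capture("scene");im,_=capture("wrist");p=proj("scene",[.5,.11,.07]).astype(int)
c=cv2.resize(i2[p[1]-36:p[1]+36,p[0]-48:p[0]+48],(512,384),interpolation=2)
cv2.imwrite("pics/w3.png",cv2.resize(np.hstack([im,c]),(800,300))[:,:,::-1])
for _ in range(3):
    s=state();print(s["tcp_pos"],s["ft_force"]);capture("top")
E
```

```text
[0.47865714 0.129197   0.07557854] [ 0.17373865 -0.44746333  0.06667086]
[0.47864314 0.12917338 0.07554412] [-0.25777461  0.63629653 -0.31801411]
[0.47866078 0.12917385 0.0755594 ] [-0.25934225  0.37474662  0.08072883]
```

View pics/w3.png

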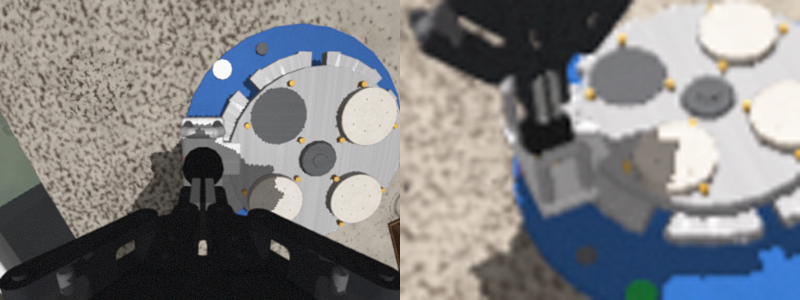

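The force is still near zero, and both views show the cap seemingly in front of the fingertip. I'll check projections and depth before going on.

```bash
python3 - <<'E'
from h import *
s=state();im,d=capture("wrist");t=s["tcp_pos"]
print("tcp px",proj("wrist",t),"cap px",proj("wrist",[.48,.1345,.088]))
hsv=cv2.cvtColor(im,cv2.COLOR_RGB2HSV)
C=get_calibration("wrist")
def pt(u,v):
    o,dd=rays("wrist",[(u,v)]);return (o+dd[0]*d[v,u]).round(4)
for v in range(150,262,6): print(v,[(list(pt(u,v)),int(hsv[v,u,2])) for u in (248,260,272)])
for r in tip_of("wrist","plunger_cap")[:2]: print(r["p"],w("wrist",r["centre"]))
cv2.imwrite("pics/w4.png",cv2.resize(im[140:290,160:360],(800,600),interpolation=2)[:,:,::-1])
E
```

```text
tcp px [258.48000719 219.83775054] cap px [257.27604287 218.45124378]
150 [([np.float64(0.488), np.float64(0.1712), np.float64(0.0577)], 132), ([np.float64(0.4954), np.float64(0.1683), np.float64(0.0581)], 118), ([np.float64(0.5027), np.float64(0.1655), np.float64(0.0593)], 132)]
156 [([np.float64(0.487), np.float64(0.1682), np.float64(0.0636)], 247), ([np.float64(0.4941), np.float64(0.1653), np.float64(0.0632)], 247), ([np.float64(0.5013), np.float64(0.1624), np.float64(0.0628)], 238)]
162 [([np.float64(0.4855), np.float64(0.1646), np.float64(0.0637)], 105), ([np.float64(0.4927), np.float64(0.1617), np.float64(0.0633)], 118), ([np.float64(0.4999), np.float64(0.1588), np.float64(0.0631)], 89)]
168 [([np.float64(0.4878), np.float64(0.1667), np.float64(0.1019)], 198), ([np.float64(0.4937), np.float64(0.1645), np.float64(0.1024)], 103), ([np.float64(0.4994), np.float64(0.1621), np.float64(0.1017)], 182)]
174 [([np.float64(0.4868), np.float64(0.164), np.float64(0.1033)], 87), ([np.float64(0.4925), np.float64(0.1616), np.float64(0.1027)], 82), ([np.float64(0.4983), np.float64(0.1594), np.
[... 2280 characters left out ...]
64(0.1373), np.float64(0.1324)], 79)]
246 [([np.float64(0.4786), np.float64(0.1409), np.float64(0.1378)], 74), ([np.float64(0.4832), np.float64(0.1385), np.float64(0.1368)], 27), ([np.float64(0.488), np.float64(0.1365), np.float64(0.1367)], 80)]
252 [([np.float64(0.4787), np.float64(0.1407), np.float64(0.1434)], 75), ([np.float64(0.4832), np.float64(0.1388), np.float64(0.1432)], 9), ([np.float64(0.4879), np.float64(0.1372), np.float64(0.1436)], 74)]
258 [([np.float64(0.4785), np.float64(0.14), np.float64(0.1472)], 80), ([np.float64(0.4834), np.float64(0.1391), np.float64(0.1491)], 24), ([np.float64(0.4875), np.float64(0.1368), np.float64(0.1479)], 70)]
0.97 [0.47925467 0.13431909 0.0891362 ]
```

View pics/w4.png

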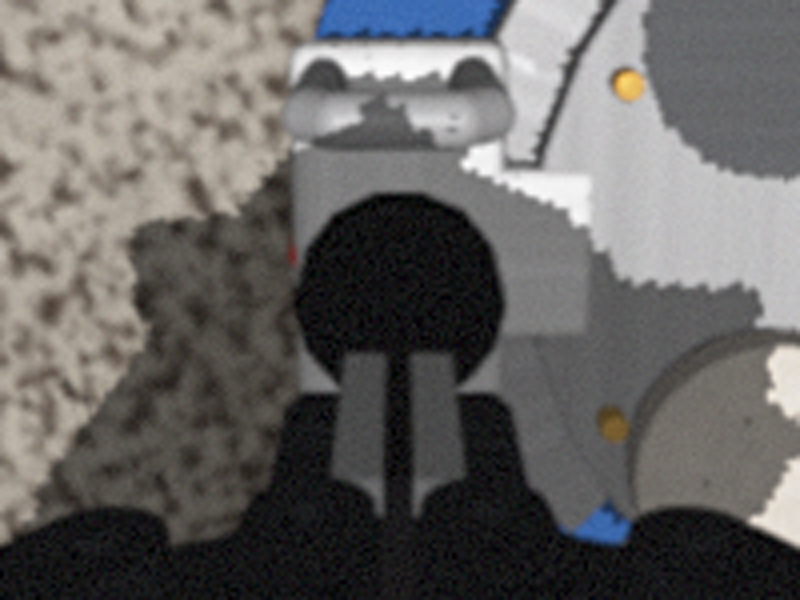

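The cap is still up (depth z≈0.088). The fingers' front face shows their real ends at z≈0.11, so the true tips look about 30 mm above the reported TCP. Horizontally they agree with the report. I'll descend in small steps and watch the force.

Call:
send_rows:
  plan:
    - [0, 0, 0.004, 0]
    - [0, 0, 0.004, 0]
    - [0, 0, 0, 0]

```text
t: 7.38
tcp_pos: [0.4783, 0.1291, 0.067]
tool_rot: [-2.601, -1.761, 0.001]
ft_force: [-0.1, 0.2, -0.6]
finger_gap: 0.001
```

```bash
python3 - <<'E'
from h import *
s=state();im,d=capture("wrist");i2,d2=capture("scene")
print(s["tcp_pos"],s["ft_force"])
def pt(u,v):
    o,dd=rays("wrist",[(u,v)]);return (o+dd[0]*d[v,u])[2].round(4)
for v in range(196,250,3): print(v,[(pt(u,v),int(im[v,u].max())) for u in (250,252,260,268,270)])
cv2.imwrite("pics/w5.png",np.hstack([cv2.resize(im[150:270,180:340],(400,300),interpolation=2),cv2.resize(i2[175:250,170:270],(400,300),interpolation=2)])[:,:,::-1])
E
```

```text
[0.47825704 0.12909043 0.06700627] [-0.14406097  0.24329289 -0.56141094]
196 [(np.float64(0.088), 13), (np.float64(0.0887), 20), (np.float64(0.0891), 19), (np.float64(0.0903), 27), (np.float64(0.0884), 19)]
199 [(np.float64(0.0883), 21), (np.float64(0.0886), 18), (np.float64(0.0893), 27), (np.float64(0.0885), 23), (np.float64(0.0893), 15)]
202 [(np.float64(0.0888), 22), (np.float64(0.0891), 11), (np.float64(0.0884), 20), (np.float64(0.0888), 22), (np.float64(0.0888), 17)]
205 [(np.float64(0.0904), 15), (np.float64(0.0893), 14), (np.float64(0.0882), 20), (np.float64(0.0897), 21), (np.float64(0.0895), 16)]
208 [(np.float64(0.0885), 20), (np.float64(0.0885), 30), (np.float64(0.088), 20), (np.float64(0.0877), 10), (np.float64(0.0888), 14)]
211 [(np.float64(0.0886), 24), (np.float64(0.0886), 15), (np.float64(0.0881), 14), (np.float64(0.088), 17), (np.float64(0.0884), 13)]
214 [(np.float64(0.0889), 18), (np.float64(0.0889), 18), (np.float64(0.089), 18), (np.float64(0.0891), 24), (np.float64(0.0897), 20)]
217 [(np.float64(0.0885), 24), (np.float64(0.0879), 9), (np.float64(0.0883), 15), (np.
[... 693 characters left out ...]
, (np.float64(0.1133), 76)]
235 [(np.float64(0.1167), 71), (np.float64(0.116), 71), (np.float64(0.1172), 20), (np.float64(0.1165), 75), (np.float64(0.118), 75)]
238 [(np.float64(0.1206), 75), (np.float64(0.1197), 76), (np.float64(0.1199), 12), (np.float64(0.1189), 74), (np.float64(0.1199), 71)]
241 [(np.float64(0.1242), 71), (np.float64(0.1241), 75), (np.float64(0.1236), 26), (np.float64(0.1243), 76), (np.float64(0.1236), 75)]
244 [(np.float64(0.1264), 73), (np.float64(0.1265), 73), (np.float64(0.1269), 11), (np.float64(0.1271), 78), (np.float64(0.1273), 73)]
247 [(np.float64(0.1302), 76), (np.float64(0.1296), 71), (np.float64(0.1296), 14), (np.float64(0.1299), 76), (np.float64(0.1295), 77)]
```

View pics/w5.png

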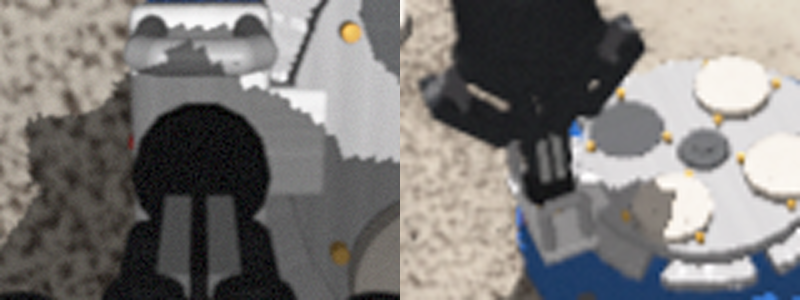

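The tips are really about 40 mm above the reported TCP (depth shows the finger ends at z≈0.108 with TCP at 0.067). Contact should come near reported z≈0.047.

Call:
send_rows:
  plan:
    - [0, 0, 0.005, 0]
    - [0, 0, 0.004, 0]
    - [0, 0, 0.004, 0]
    - [0, 0, 0, 0]

```text
t: 7.98
tcp_pos: [0.4783, 0.1291, 0.0541]
tool_rot: [-2.601, -1.761, 0.001]
ft_force: [-0.2, -0.5, -0.1]
finger_gap: -0.001
```

Call:
send_rows:
  plan:
    - [0, 0, 0.004, 0]
    - [0, 0, 0.003, 0]
    - [0, 0, 0, 0]

```text
t: 8.35
tcp_pos: [0.4788, 0.1293, 0.0475]
tool_rot: [2.601, 1.761, 0.001]
ft_force: [0.9, 0.4, 1.2]
finger_gap: 0.006
```

Call:
send_rows:
  plan:
    - [0, 0, 0.003, 0]
    - [0, 0, 0.002, 0]
    - [0, 0, 0, 0]

```text
t: 8.72
tcp_pos: [0.4788, 0.1292, 0.0425]
tool_rot: [2.601, 1.761, 0.0]
ft_force: [1.1, 1.0, 4.1]
finger_gap: 0.003
```

```bash
cat >> h.py <<'E'
def chk():
    s=state();im,d=capture("wrist");f=[s["ft_force"]]
    o,dd=rays("wrist",[(u,v) for v in range(150,262) for u in range(210,310)])
    V=im[150:262,210:310].max(2).ravel();P=o+dd*d[150:262,210:310].reshape(-1,1)
    k=(V<40)&(P[:,2]<.096)&(P[:,2]>.066);f+= [state()["ft_force"]]
    print("tcp",s["tcp_pos"].round(4) if hasattr(s["tcp_pos"],"round") else s["tcp_pos"],"F",np.mean(f,0).round(1),"cap z",np.median(P[k,2]).round(4),k.sum(),"mean",P[k].mean(0).round(4)); return im
E
python3 -c "
from h import *
chk();chk()"
```

```text
tcp [0.4788 0.1292 0.0425] F [1.3 0.9 3.3] cap z 0.0789 1870 mean [0.4839 0.1409 0.0803]
tcp [0.4788 0.1292 0.0426] F [0.7 0.8 2.9] cap z 0.0789 1875 mean [0.484  0.1409 0.0803]
```

Cap is down to z≈0.079 with about 3 N. Pressing 3.5 mm more.

Call:
send_rows:
  plan:
    - [0, 0, 0.002, 0]
    - [0, 0, 0.0015, 0]
    - [0, 0, 0, 0]

```text
t: 9.2
tcp_pos: [0.4787, 0.1292, 0.039]
tool_rot: [2.601, 1.761, 0.0]
ft_force: [1.5, 0.5, 4.1]
finger_gap: -0.001
```

```bash
python3 -c "
from h import *
chk();chk()"
```

```text
tcp [0.4787 0.1292 0.039 ] F [1.5 0.7 3.8] cap z 0.0754 1961 mean [0.4838 0.1407 0.0776]
tcp [0.4787 0.1292 0.039 ] F [1.5 0.5 3.7] cap z 0.0754 1963 mean [0.4839 0.1407 0.0776]
```

Travel is now about 13 mm, so the pin is out. Swinging counter-clockwise: 3° per row about the axis.

Call:
send_rows:
  plan:
    - [-0.0052, 0.0005, 0, -3]
    - [-0.0052, 0.0005, 0, -3]
    - [-0.0052, 0.0005, 0, -3]
    - [-0.0052, 0.0005, 0, -3]

```text
t: 9.8
tcp_pos: [0.4746, 0.1089, 0.0392]
tool_rot: [2.401, 2.025, 0.001]
ft_force: [2.5, 0.9, 4.4]
finger_gap: 0.001
```

```bash
python3 - <<'E'
from h import *
im=chk()
cv2.imwrite("pics/w6.png",cv2.resize(im,(640,480))[:,:,::-1])
E
```

```text
tcp [0.4746 0.1089 0.0392] F [2.2 0.2 4.6] cap z 0.0755 1981 mean [0.4772 0.1204 0.0776]
```

View pics/w6.png

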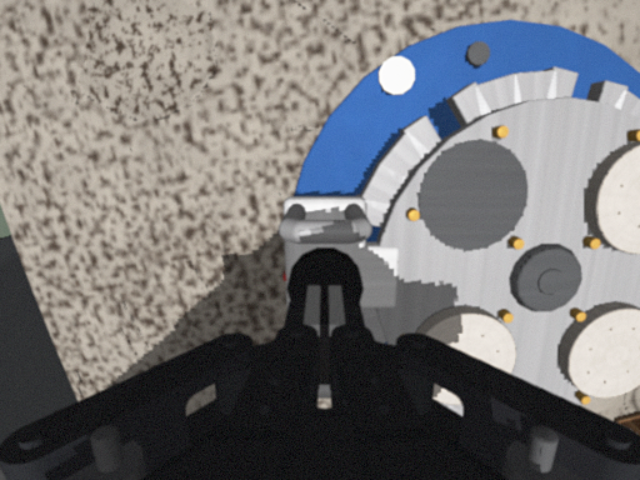

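The arm follows by friction: same gap to the trailing hoop, and the notch it left is visible at (420,130). Going on to 36°, then 42°.

Call:
send_rows:
  plan:
    - [-0.0052, 0.0005, 0, -3]
    - [-0.0052, 0.0005, 0, -3]
    - [-0.0052, 0.0005, 0, -3]
    - [-0.0052, 0.0005, 0, -3]
    - [-0.0052, 0.0005, 0, -3]
    - [-0.0052, 0.0005, 0, -3]

```text
t: 10.6
tcp_pos: [0.4763, 0.0779, 0.0392]
tool_rot: [2.056, 2.375, 0.001]
ft_force: [2.2, 2.4, 3.4]
finger_gap: 0.001
```

```bash
cat >> h.py <<'E'
def ang(P): v=np.array(P)[:2]-[.573,.0985]; return np.hypot(*v).round(4),(np.degrees(np.arctan2(v[1],v[0]))%360).round(1)
def tips():
    for c in("scene","top","wrist"):
        capture(c)
        for q in("plunger_cap","red_mark"):
            for r in tip_of(c,q)[:2]:
                P=w(c,r["centre"]);print(c,q,round(r["p"],2),P.round(4),ang(P))
E
python3 -c "
from h import *
chk();print('tcp ang',ang(state()['tcp_pos']),state()['tool_rot']);tips()"
```

```text
tcp [0.4763 0.0779 0.0392] F [2.  1.1 3.9] cap z 0.0755 1980 mean [0.4752 0.0897 0.0775]
tcp ang (np.float64(0.0988), np.float64(192.5)) [2.05335169e+00 2.37706506e+00 6.10183674e-04]
scene plunger_cap 0.44 [0.4817 0.08   0.0751] (np.float64(0.0931), np.float64(191.5))
scene red_mark 0.73 [0.4635 0.0823 0.0625] (np.float64(0.1107), np.float64(188.4))
top red_mark 0.21 [ 0.5833 -0.2178 -0.0006] (np.float64(0.3165), np.float64(271.9))
wrist plunger_cap 0.75 [0.4734 0.0843 0.0739] (np.float64(0.1007), np.float64(188.1))
wrist red_mark 0.72 [0.4654 0.0819 0.0628] (np.float64(0.1089), np.float64(188.8))
```

Call:
send_rows:
  plan:
    - [-0.0052, 0.0005, 0, -3]
    - [-0.0052, 0.0005, 0, -3]
    - [-0.0052, 0.0005, 0, -3]
    - [-0.0052, 0.0005, 0, -3]
    - [-0.0052, 0.0005, 0, -3]
    - [0, 0, 0, 0]

```text
t: 11.85
tcp_pos: [0.4848, 0.0531, 0.0389]
tool_rot: [-1.73, -2.622, 0.0]
ft_force: [1.3, 0.5, 4.9]
finger_gap: -0.002
```

```bash
python3 -c "
from h import *
chk();print('tcp ang',ang(state()['tcp_pos']),state()['tool_rot']);tips()"
```

```text
tcp [0.4848 0.0531 0.0389] F [2.  0.2 4.1] cap z 0.0753 2016 mean [0.4807 0.0653 0.0774]
tcp ang (np.float64(0.0992), np.float64(207.2)) [-1.73125308e+00 -2.62136387e+00  8.68716687e-05]
scene plunger_cap 0.6 [0.485  0.0589 0.0759] (np.float64(0.0965), np.float64(204.2))
scene red_mark 0.68 [0.4696 0.0555 0.0631] (np.float64(0.1119), np.float64(202.6))
top plunger_cap 0.27 [0.5954 0.1496 0.0597] (np.float64(0.0558), np.float64(66.4))
top plunger_cap 0.17 [ 4.368e-01 -1.532e-01  4.000e-04] (np.float64(0.2862), np.float64(241.6))
top red_mark 0.97 [0.4722 0.0592 0.06  ] (np.float64(0.1082), np.float64(201.3))
wrist plunger_cap 0.7 [0.6252 0.0814 0.0644] (np.float64(0.0549), np.float64(341.9))
wrist plunger_cap 0.6 [0.4816 0.0576 0.0727] (np.float64(0.1001), np.float64(204.1))
wrist red_mark 0.94 [0.4714 0.0549 0.0629] (np.float64(0.1105), np.float64(203.2))
```

The arm is near 203.5°, and the notch is at about 204°. Easing up: the cap rising above 0.079 would show the pin has gone in.

Call:
send_rows:
  plan:
    - [0, 0, -0.002, 0]
    - [0, 0, -0.002, 0]
    - [0, 0, -0.002, 0]
    - [0, 0, -0.002, 0]
    - [0, 0, 0, 0]

```text
t: 12.98
tcp_pos: [0.4847, 0.053, 0.047]
tool_rot: [-1.73, -2.623, 0.001]
ft_force: [0.6, 0.6, 1.8]
finger_gap: -0.003
```

```bash
python3 -c "
from h import *
chk()"
```

```text
tcp [0.4847 0.053  0.047 ] F [0.7 1.3 1.5] cap z 0.0831 1824 mean [0.4805 0.0658 0.0836]
```

The cap followed the tip to 0.083 (travel about 5 mm), so the pin is in the notch. Lifting straight up and clear.

Call:
send_rows:
  plan:
    - [0, 0, -0.003, 0]
    - [0, 0, -0.004, 0]
    - [0, 0, -0.01, 0]
    - [0, 0, -0.03, 0]
    - [0, 0, -0.05, 0]
    - [0, 0, -0.05, 0]
    - [0, 0, -0.05, 0]
    - [0, 0, -0.05, 0]

```text
t: 14.02
tcp_pos: [0.4843, 0.0532, 0.2963]
tool_rot: [1.729, 2.622, -0.0]
ft_force: [1.0, -1.2, 0.2]
finger_gap: -0.003
```

Call:
send_rows:
  plan:
    - [-0.04, 0, 0, 0]
    - [-0.04, 0, 0, 0]
    - [-0.04, 0, 0, 0]
    - [0, 0, 0, 0]

```text
t: 14.52
tcp_pos: [0.5322, -0.0605, 0.2937]
tool_rot: [-1.735, -2.618, 0.001]
ft_force: [0.3, -0.4, 0.7]
finger_gap: -0.004
```

```bash
python3 - <<'E'
from h import *
s=state();print(s["tcp_pos"],s["ft_force"]);tips()
im,d=capture("wrist");i2,_=capture("scene")
p=proj("wrist",[.52,.08,.06]).astype(int);print(p)
u,v=np.clip(p[0],100,412),np.clip(p[1],75,309)
cv2.imwrite("pics/w7.png",np.hstack([cv2.resize(im[v-75:v+75,u-100:u+100],(400,300),interpolation=2),cv2.resize(i2[175:280,170:310],(400,300),interpolation=2)])[:,:,::-1])
hsv=cv2.cvtColor(im,cv2.COLOR_RGB2HSV)
q=proj("wrist",[.481,.057,.088]).astype(int);z=[]
for du in range(-4,5,2):
    for dv in range(-4,5,2):
        o,dd=rays("wrist",[(q[0]+du,q[1]+dv)]);P=o+dd[0]*d[q[1]+dv,q[0]+du];z.append(P[2])
print("cap z",np.round(np.percentile(z,[10,50,90]),4),"px",q)
E
```

```text
[ 0.53220715 -0.06054886  0.29365433] [ 0.31586087 -0.3742194   0.6684607 ]
scene plunger_cap 0.46 [0.4837 0.0582 0.0881] (np.float64(0.098), np.float64(204.3))
scene red_mark 0.74 [0.4713 0.056  0.063 ] (np.float64(0.1102), np.float64(202.7))
top plunger_cap 0.66 [0.4827 0.063  0.0891] (np.float64(0.097), np.float64(201.5))
top red_mark 0.74 [0.4736 0.0606 0.0579] (np.float64(0.1064), np.float64(200.9))
top red_mark 0.31 [ 0.4354 -0.1531  0.0018] (np.float64(0.2868), np.float64(241.3))
wrist plunger_cap 0.64 [0.4787 0.0571 0.0899] (np.float64(0.103), np.float64(203.7))
wrist red_mark 0.57 [0.4701 0.0564 0.065 ] (np.float64(0.1112), np.float64(202.2))
[292  63]
cap z [0.0872 0.088  0.0892] px [257  64]
```

View pics/w7.png

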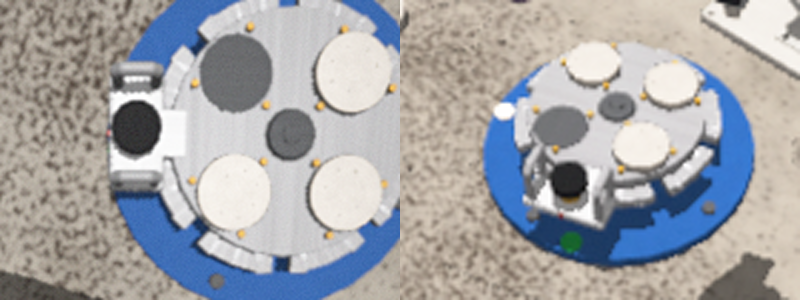

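The cap is fully up (z 0.088), the red mark stands over the green disc, three white blocks sit in their nests, and the hand is clear. Handing in.

```bash
python3 -c "
from rig import *
print(sign_off())"
```

```text
the job is handed in; nothing more can be done
None
```

I indexed the table one notch, 45° counter-clockwise, to the green disc, and handed the job in at about 15 s of robot time. With the fingers shut, I pressed the plunger about 13 mm. I swung the arm round by friction on the cap, then eased up until the pin sprang into the notch.

**Last checks:**
- **Plunger:** the cap top reads z = 0.088 m, which is fully up.
- **Arm angle:** most readings put the cap and red mark at 202–204°, against about 204° for the green disc. The top camera read 201–201.5°. The raised plunger decides it: its pin is in that notch.
- **Blocks:** all three test blocks look flat in their nests in the last pictures, by eye only.
- **Hand:** it is about 0.2 m above the table and off to the side of the arm. The force reading is only noise.

**Disagreement on the way:** the actual fingertips stood about 36–40 mm above the reported TCP. I found contact by depth image and force instead of the reported height.

I did not re-measure the loose items on the bench. The hand only came down over the arm, and I saw no unexpected force.

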